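# Store a sample jar in the chest with a folding lid stay

### The job

Put the sample jar away in the white chest: raise the lid by its bar until the folding stay on the chest's flank locks and holds the lid open on its own, let go, and stand the jar upright on the chest's floor. Then take the stay by its knob, break its joint towards the front and let the lid down with it under control, never letting it fall, until it is fully shut. Do not strain the stay (pull the bar no further once it stops, and do not force the knob), do not disturb the other things on the bench, and let go of everything.

Things in the scene. Friction and masses are not known exactly. Their poses are not given: they have to be found in the camera images.
- chest: White enamelled open chest with a hinged lid, fixed to the bench, 180 (x) x 240 (y) x 100 high, walls and floor 6 mm. Origin: centre of its underside. Its x axis points from the front (handle side) to the hinge, y to its left, z up; it is turned about the vertical from run to run.
- chest_floor (a point): Centre of the chest's inner floor, 6 mm above the bench (inside 168 x 228 mm, 94 mm deep).
- lid (a joint): Lid angle, rad: 0 shut. Grey plate 180 x 240 x 10 mm, 0.4 to 0.65 kg; unlocked, it falls shut. The stay draws straight and stops the lid hard somewhere from 1.20 to 1.48 rad, as both its ends are screwed anywhere along slots; only a lid raised right to that stop and then let back locks, about 0.03 rad lower.
- lid_handle (a point): Middle of the lid's round steel bar, 12 mm thick, 100 mm long, along the chest's y, held by an arm at each end 42 mm in front of the lid's front edge, level with the shut lid (free space behind and below the bar). At lid angle q it lies at hinge + 222 mm x (-cos q along chest x, +sin q up).
- lid_hinge (a point): Point on the hinge axis (the chest's y, along its far rim) in the middle of the lid's width, 105 mm above the bench.
- stay_foot (a joint): Give of the stay's foot pivot in its rubber mount, m: 0 unloaded, positive pulled up and back, negative pushed down. 40 N per mm; it must stay within 1.1 mm either way. At the stop each newton of pull across the lid at its bar loads it with about 4 N, so 1.1 mm is some 11 N at the bar.
- stay_knob: Elbow of the folding stay, on the pin of its knob. Two steel links lie 15 mm off the chest's right flank: the lower, 90 mm, from a foot pivot 70 mm above the bench and 13 to 26 mm to the hinge side of the chest's centre to the elbow; the upper, 65 mm, from the elbow to a stud on the lid's edge 114 to 127 mm from the hinge. The elbow swings about the foot.
- knob_mid (a point): Middle of the elbow's round black knob, 14 mm thick, 48 mm long, 50 mm outwards (chest -y) of stay_knob, free to spin; gripped here, fingers before and behind it, one clears the lid. Lid shut: elbow folded to the front. Locked: 0.3 rad past straight, to the back. 1 to 6 N to the front breaks it; then the lid drives the knob on, about 0.8 rad of lid per 100 mm of knob travel.
- jar: Sample jar, clear with white screw cap, 42 mm in diameter and 62 mm high, 0.12 kg, standing on the bench to the left of the chest. Origin: centre of its underside.
- tube_rack: Bystander: white rack with blue-capped tubes, 100 x 160 mm, 68 mm high. Origin: centre of its underside.
- mixer: Bystander: white bench mixer, 150 x 120 mm, 123 mm high. Origin: centre of its underside.
- reagent: Bystander: amber bottle, 60 mm in diameter, 150 mm high. Origin: centre of its underside.
There are look-alikes about, which are no part of the job. What is meant by the jar is not yellow, and is the smaller of those in its own colour.

How it is judged:
By the outcome, as a careful person would: the job done as asked, in the order asked, and still so for the second after the job is handed in, with the robot touching nothing.
It also fails if it takes over 72 s, if anything falls off the work surface, if the arm or the gripper's body presses on something with over 40 N, if the wrist force passes 120 N, or if a joint passes its speed limit or range.

### The arm

A 7-joint arm with a two-finger parallel gripper is mounted at the origin on the work surface. World frame = base frame: x ahead of the robot, y to its left, z up, the work surface at z = 0. Lengths are in m, angles in rad, forces in N, time in s.
With the tool pointing down it reaches from about 0.4 to 0.9 m from the base axis. Payload 5.5 kg.
Tool frame: the origin (TCP) lies at the very end of the fingers, on their centre line; the grasp point (between the pads) lies behind it (r.hold_point_z is the z of the grasp point in the tool frame, in m); z points along the fingers, y is the line along which they close (so a half turn about z gives the same grasp; the last joint's range is limited). The gripper opens to 85 mm and grips with 20 to 120 N. Pads are 22 mm wide; open, the fingers measure 114 mm over their backs; the gripper's body (76 mm by 85 mm) begins 54 mm behind the grasp point. The pads swing forward as they close: fully open they stand 13 mm farther back than shut.
Start: joints at [-1.014, 0.501, -0.427, 1.55, 0.221, 1.138, -0.21], TCP at [0.188, 0.622, 0.231] pointing down, gripper open.
Joint ranges: [-2.88, 2.88], [-0.31, 2.03], [-1.54, 1.56], [0.2, 2.42], [-1.41, 4.55], [0.19, 2.02], [-2.57, 2.57]. Speed limits (rad/s): [2.57, 2.57, 3.14, 3.14, 3.14, 3.14, 3.14].

### API

Orientations are given as a rotation vector (axis times angle).
In Python, from bench import r gives the robot as it stands.
- The arm moves only by the shell command python3 -m crank 'ROWS' [FORCE]. ROWS is text: rows parted by semicolons, each of 5 numbers parted by spaces: the opening, from 0 (shut) to 1 (fully open), then the shift along the world's x, y, z in mm, then the turn about the world's z in degrees. A call has 1 to 10 rows; each row shifts and turns the commanded pose from where the row before left it; what a row does not reach is not made up. A row lasts 1/8 s, in which the tool goes at most 62.5 mm and 10.7 degrees, less where a joint would pass 70% of its speed; a pose out of reach is approached as far as the arm can. A call with a gripper value outside its range is refused whole. The fingers move at their own pace and stop on an object; FORCE is the grip in N (left out, the last holds). Time passes only in rows, so rows that do not move let the fingers close. It gives the time, the measured TCP pose, the force, the opening and the grip force at its end, in the units of the state.
- r.sense(): the state, without advancing time (a new reading comes with each control period).
- r.snapshot(name): name is "scene" or "top" or "wrist"; returns the picture (384x512x3 uint8, red, green, blue); there is no depth.
- r.camera_model(name): a dict with "fov_y" (degrees; the focal length in pixels is half the picture's height over the tangent of half this angle, whatever the lens; pixels are square), "cx", "cy" (the principal point, pixels), "k1" (the pictures are not rectified: a ray, as slopes to the right and down, at radius r is drawn at 1 + k1 r^2 times it, then the intrinsics apply), "R" (3x3) and "t" (3): a world point X has camera coordinates R X + t. Camera axes: x right, y down, z forward; pixel columns grow to the right and rows downward; lengths in m; the calibration is good to about 2 mm. A picture is of the moment at which its call begins: read the wrist's pose just before it. camera_model takes no time and is no camera call; for the wrist camera it gives the pose at the moment of the call.
- r.sign_off(): hands the job in; it is judged then, once.
Trained networks look in the newest picture that a camera, given by its name, has taken for a name from the list of things; names that differ only in an ending like _2 or _b are one class to them, and where a whole thing is asked for, a point or a joint stands for the part that bears it (a point fixed in the world has none). Each returns a list of dicts, best first, with "conf" (0 to 1); they miss things now and then, are a little off and sometimes report something else, mostly with a low value. They report only what shows in the picture. A call takes as long as a camera call. They do not tell look-alikes from the thing itself.
- r.outline_of(camera, target): "mask" (384x512 bool, what is visible of it).
- r.tip_of(camera, target): "at" ([x, y, z] in m, in the coordinates of the camera as it stood for that picture, good to about 4 mm: a listed point, or the origin of a listed thing).
The state is a dict: "time": time; "joint_positions": joint angles; "qvel": joint speeds; "joint_torque": joint torques, N m; "ee_pos": TCP position; "tcp_rot": TCP orientation; "contact_force": force on the tool from outside, world axes, zero at the start; "moment": the same for the moment, N m; "gripper_width": opening from 0.0 (shut) to 1.0 (fully open); "gripper_force": force on a finger pad.
Only numpy, scipy, OpenCV 4.12 (cv2) and the standard library are available. Lean on these libraries where they do the work, as an engineer would, in place of code of your own. Each camera call takes 0.05 s, during which the arm holds its last target. There are 200 camera calls.

## Working session

There is one attempt and no reset: what is moved stays moved. The work goes in short steps, Python scripts to look and compute and a shell command to move; the robot and the scene stay as the last step left them, time stands still between calls to the robot, and variables do not carry over. Pictures are saved under pics/ and viewed, at most 10 in all, crops included, and the job is handed in when it is done.

```bash
mkdir -p pics; ls; cat > h.py <<'E'
import numpy as np, cv2
from bench import r
def snap(cam):
    m=r.camera_model(cam); im=r.snapshot(cam); return im,m
def w(m,p): return np.array(m["R"]).T@(np.array(p)-np.array(m["t"]))
def find(cam,names,m):
    for n in names:
        for d in r.tip_of(cam,n)[:4]:
            print(cam,n,round(d["conf"],2),np.round(w(m,d["at"])*1000).tolist())
def px(m,X):
    p=np.array(m["R"])@np.array(X)+np.array(m["t"]); s=p[:2]/p[2]; s=s*(1+m["k1"]*(s@s))
    f=192/np.tan(np.radians(m["fov_y"])/2); return s*f+[m["cx"],m["cy"]]
E
python3 - <<'E'
from h import *
a,ma=snap("scene"); find("scene",["chest","lid_handle","lid_hinge","stay_knob","knob_mid","jar","tube_rack","mixer","reagent"],ma)
b,mb=snap("top"); find("top",["chest","lid_handle","lid_hinge","stay_knob","knob_mid","jar","tube_rack","mixer","reagent"],mb)
cv2.imwrite("pics/a.png",a[...,::-1]); cv2.imwrite("pics/b.png",b[...,::-1])
s=r.sense(); print(s["time"],s["ee_pos"],s["tcp_rot"],r.hold_point_z, s["contact_force"])
E
```

```text
pics
scene chest 0.81 [572.0, 31.0, 1.0]
scene lid_handle 0.87 [441.0, 11.0, 102.0]
scene lid_hinge 0.96 [661.0, 45.0, 103.0]
scene lid_hinge 0.56 [532.0, -162.0, 52.0]
scene lid_hinge 0.33 [462.0, 378.0, 0.0]
scene stay_knob 0.73 [459.0, 379.0, 4.0]
scene stay_knob 0.46 [521.0, -112.0, 54.0]
scene jar 0.82 [479.0, 293.0, 0.0]
scene jar 0.66 [458.0, 376.0, 3.0]
scene jar 0.6 [553.0, 365.0, 0.0]
scene tube_rack 0.6 [680.0, 332.0, -0.0]
scene tube_rack 0.28 [701.0, -371.0, -1.0]
scene mixer 0.86 [699.0, -374.0, 3.0]
scene reagent 0.68 [414.0, -380.0, -0.0]
top chest 0.63 [574.0, 28.0, 6.0]
top lid_handle 0.63 [443.0, 16.0, 102.0]
top lid_hinge 0.69 [665.0, 45.0, 101.0]
top stay_knob 0.55 [518.0, -106.0, 56.0]
top knob_mid 0.67 [526.0, -161.0, 51.0]
top jar 0.89 [552.0, 365.0, 1.0]
top jar 0.64 [460.0, 379.0, -3.0]
top jar 0.62 [477.0, 296.0, 4.0]
top tube_rack 0.75 [680.0, 334.0, 0.0]
top mixer 0.96 [699.0, -373.0, 2.0]
top reagent 0.57 [414.0, -378.0, 0.0]
1.0 [0.18821799 0.62215058 0.23130559] [-4.59803462e-01 -3.10774259e+00 -5.45188803e-05] -0.0187 [ 0.98006059 -1.17040637 -0.86042949]
```

View pics/a.png

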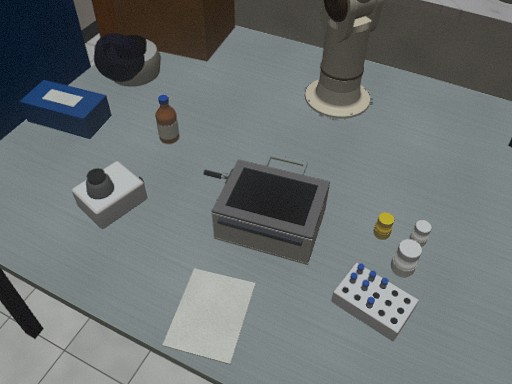

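View pics/b.png

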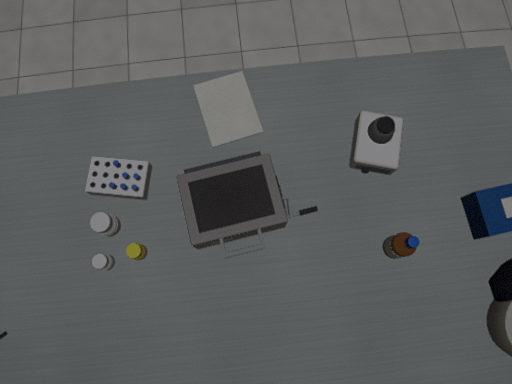

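Scene view: chest at (270,208), its bar at (287,163), knob at (215,175). The jars are yellow (385,225), small white (422,232) and large white (407,255). The top view agrees. The small white one at about (459,378) mm is therefore the jar, and the chest's yaw is about 8.3°.

```bash
python3 -m crank '0.4 18 -43.5 0 -4.6;0.4 18 -43.5 0 -4.6;0.4 18 -43.5 0 -4.6;0.4 18 -43.5 0 -4.6;0.4 18 -43.5 0 -4.6;0.4 18 -43.5 0 -4.6;0.4 18 -43.5 0 -4.6;0.4 18 -43.5 0 -4.6;0.4 18 -43.5 0 -4.6;0.4 18 -43.5 0 -4.6' 25; python3 -m crank '0.4 18 -43.5 0 -4.6;0.4 18 -43.5 0 -4.6;0.4 18 -43.5 0 -4.6;0.4 18 -43.5 0 -4.6;0.4 0 0 0 0'
cat >> h.py <<'E'
from scipy.spatial.transform import Rotation as Ro
def st():
    s=r.sense(); Y=Ro.from_rotvec(s["tcp_rot"]).as_matrix()[:,1]
    print("t %.2f tcp %s yawclose %.1f F %s open %.3f grip %.1f q %s"%(s["time"],np.round(s["ee_pos"]*1000,1),np.degrees(np.arctan2(Y[1],Y[0])),np.round(s["contact_force"],1),s["gripper_width"],s["gripper_force"],np.round(s["joint_positions"],2)))
    return s
E
python3 - <<'E'
from h import *
st(); a,ma=snap("wrist"); find("wrist",["lid_handle","lid_hinge","chest","stay_knob","knob_mid"],ma); cv2.imwrite("pics/c.png",a[...,::-1])
E
```

```text
time: 2.25
ee_pos: [0.3688, 0.1859, 0.2317]
tcp_rot: [1.64, 2.679, 0.002]
contact_force: [0.9, -0.3, 0.3]
gripper_width: 0.402
gripper_force: 0.0
time: 2.88
ee_pos: [0.4413, 0.0096, 0.2317]
tcp_rot: [2.052, 2.376, 0.0]
contact_force: [-0.4, 1.0, -0.6]
gripper_width: 0.399
gripper_force: 0.0
t 2.88 tcp [441.3   9.6 231.7] yawclose 8.4 F [-0.4  1.  -0.6] open 0.399 grip 0.0 q [-0.2   0.09  0.12  2.06 -0.01  0.99  0.08]
wrist lid_handle 0.96 [444.0, 10.0, 106.0]
wrist chest 0.86 [574.0, 29.0, -3.0]
```

```bash
python3 -m crank '0.4 1 2 -40 0;0.4 1 0 -45 0;0.4 0 0 -40 0;0.4 0 0 -21 0;0.4 0 0 0 0'; python3 -m crank '0 0 0 0 0;0 0 0 0 0;0 0 0 0 0;0 0 0 0 0;0 0 0 0 0' 25; python3 -c "
from h import *
st();a,m=snap('scene');cv2.imwrite('pics/d.png',cv2.resize(a[100:300,150:400,::-1],(750,600)))"
```

```text
time: 3.8
ee_pos: [0.4405, 0.0159, 0.084]
tcp_rot: [-2.041, -2.384, 0.004]
contact_force: [0.6, -0.3, 0.0]
gripper_width: 0.399
gripper_force: 0.0
time: 4.42
ee_pos: [0.4418, 0.0155, 0.0862]
tcp_rot: [-2.045, -2.384, -0.0]
contact_force: [-5.4, 0.5, 7.9]
gripper_width: 0.131
gripper_force: 24.9
t 4.42 tcp [441.8  15.5  86.2] yawclose 8.8 F [-5.4  0.5  7.9] open 0.131 grip 24.9 q [-0.19  0.33  0.11  2.18 -0.06  0.63  0.11]
```

View pics/d.png

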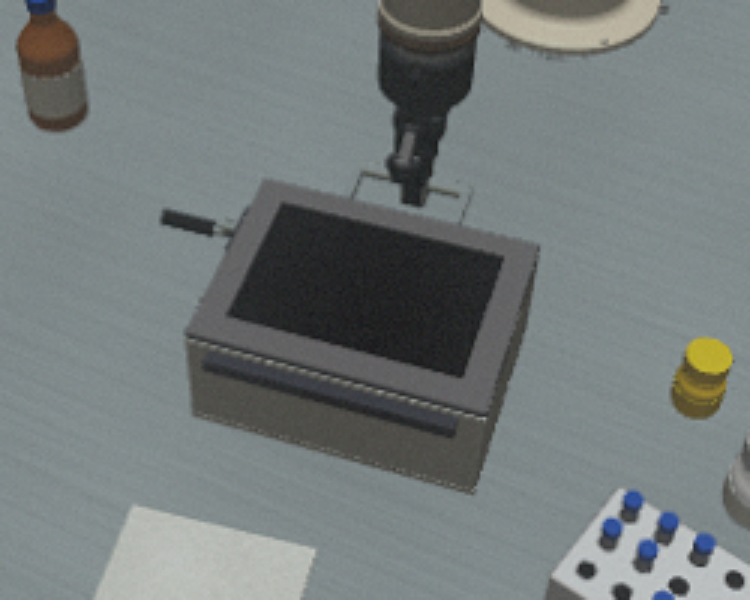

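The bar is held mid-span (around (415,185) in the crop), with the opening matching 12 mm. I'll work out the arc rows next.

```bash
cat > chk.py <<'E'
import sys; from h import *
s=r.sense(); c=np.radians(8.4); X=np.array([np.cos(c),np.sin(c),0]); H=np.array([.663,.045,.105])
g=s["ee_pos"]+[0,0,.0187]-H; a=-g@X; b=g[2]; q=np.arctan2(b,a); F=s["contact_force"]
Ft=-(F@X*np.sin(q)+F[2]*np.cos(q)); Fr=F@X*-np.cos(q)+F[2]*np.sin(q)
print("t %.2f q %.3f rad %.1f Ft %.1f Fr %.1f Fy %.1f w %.3f g %.0f"%(s["time"],q,1e3*np.hypot(a,b),Ft,Fr,F[1],s["gripper_width"],s["gripper_force"]))
if len(sys.argv)>1 and Ft>float(sys.argv[1]): print("STOP"); sys.exit(1)
E
python3 chk.py; python3 - <<'E'
import numpy as np
c=np.radians(8.4)
def tab(qs):
    P=np.array([[222*(1-np.cos(q))*np.cos(c),222*(1-np.cos(q))*np.sin(c),222*np.sin(q)] for q in qs])
    P=np.round(P*2)/2; print(';'.join('0 %g %g %g 0'%tuple(d) for d in np.diff(P,axis=0)))
tab(np.arange(0,.61,.06)); tab(np.arange(.6,1.15,.06)); 
for k in range(14): tab(np.arange(4)*.0088+1.14+.0264*k)
E
```

```text
t 4.47 q -0.001 rad 223.1 Ft -6.5 Fr 4.6 Fy 0.8 w 0.128 g 25
0 0.5 0 13.5 0;0 1 0 13 0;0 2 0.5 13 0;0 3 0.5 13.5 0;0 3.5 0.5 12.5 0;0 4 0.5 12.5 0;0 5 1 12.5 0;0 6 0.5 12 0;0 6 1 11.5 0;0 7.5 1 11.5 0
0 7.5 1.5 10.5 0;0 8.5 1 10.5 0;0 9 1.5 9.5 0;0 9.5 1.5 9.5 0;0 10 1.5 8.5 0;0 10.5 1.5 8 0;0 11 1.5 7 0;0 11.5 1.5 7 0;0 12 2 5.5 0
0 1.5 0 1 0;0 2 0.5 1 0;0 1.5 0 0.5 0
0 2 0.5 1 0;0 2 0 0.5 0;0 1.5 0.5 1 0
0 2 0 0.5 0;0 1.5 0.5 0.5 0;0 2 0.5 1 0
0 2 0 0.5 0;0 1.5 0.5 0.5 0;0 2 0 1 0
0 2 0.5 0.5 0;0 1.5 0 0.5 0;0 2 0.5 0.5 0
0 2 0 0.5 0;0 1.5 0.5 1 0;0 2 0 0.5 0
0 2 0.5 0.5 0;0 2 0.5 0.5 0;0 1.5 0 0.5 0
0 2 0.5 0.5 0;0 2 0 0 0;0 2 0.5 0.5 0
0 1.5 0 0.5 0;0 2 0.5 0.5 0;0 2 0 0.5 0
0 2 0.5 0 0;0 2 0.5 0.5 0;0 1.5 0 0.5 0
0 2 0.5 0 0;0 2 0 0.5 0;0 2 0.5 0.5 0
0 2 0 0 0;0 1.5 0.5 0.5 0;0 2 0 0 0
0 2 0.5 0.5 0;0 2 0.5 0 0;0 2 0 0 0
0 2 0.5 0.5 0;0 2 0 0 0;0 1.5 0.5 0 0
```

```bash
python3 -m crank '0 0.5 0 13.5 0;0 1 0 13 0;0 2 0.5 13 0;0 3 0.5 13.5 0;0 3.5 0.5 12.5 0' >/dev/null; python3 chk.py 12 && python3 -m crank '0 4 0.5 12.5 0;0 5 1 12.5 0;0 6 0.5 12 0;0 6 1 11.5 0;0 7.5 1 11.5 0' >/dev/null && python3 chk.py 12 && python3 -m crank '0 7.5 1.5 10.5 0;0 8.5 1 10.5 0;0 9 1.5 9.5 0;0 9.5 1.5 9.5 0;0 10 1.5 8.5 0' >/dev/null && python3 chk.py 12 && python3 -m crank '0 10.5 1.5 8 0;0 11 1.5 7 0;0 11.5 1.5 7 0;0 12 2 5.5 0;0 0 0 0 0' >/dev/null && python3 chk.py
```

```text
t 5.10 q 0.300 rad 222.2 Ft 3.6 Fr -1.8 Fy 2.4 w 0.130 g 24
t 5.72 q 0.599 rad 222.1 Ft 3.6 Fr -5.1 Fy 3.6 w 0.130 g 24
t 6.35 q 0.896 rad 222.7 Ft 2.4 Fr 5.1 Fy 0.8 w 0.131 g 25
t 6.97 q 1.147 rad 222.4 Ft 1.8 Fr 7.1 Fy 0.1 w 0.127 g 25
```

```bash
C="python3 -m crank"; python3 -m crank '0 1.5 0 1 0;0 2 0.5 1 0' >/dev/null; python3 chk.py 4.5 && python3 -m crank '0 1.5 0 0.5 0;0 2 0.5 1 0' >/dev/null && python3 chk.py 4.5 && python3 -m crank '0 2 0 0.5 0;0 1.5 0.5 1 0' >/dev/null && python3 chk.py 4.5 && python3 -m crank '0 2 0 0.5 0;0 1.5 0.5 0.5 0' >/dev/null && python3 chk.py 4.5 && python3 -m crank '0 2 0.5 1 0;0 2 0 0.5 0' >/dev/null && python3 chk.py 4.5 && python3 -m crank '0 1.5 0.5 0.5 0;0 2 0 1 0' >/dev/null && python3 chk.py 4.5 && python3 -m crank '0 2 0.5 0.5 0;0 1.5 0 0.5 0' >/dev/null && python3 chk.py 4.5 && python3 -m crank '0 2 0.5 0.5 0;0 2 0 0.5 0' >/dev/null && python3 chk.py 4.5 && python3 -m crank '0 1.5 0.5 1 0;0 2 0 0.5 0' >/dev/null && python3 chk.py 4.5
```

```text
t 7.22 q 1.158 rad 222.4 Ft 1.1 Fr 7.0 Fy -1.2 w 0.126 g 25
t 7.47 q 1.174 rad 222.4 Ft 1.3 Fr 6.4 Fy -0.8 w 0.123 g 25
t 7.72 q 1.192 rad 222.2 Ft 0.7 Fr 4.9 Fy -1.2 w 0.127 g 25
t 7.97 q 1.208 rad 222.0 Ft 0.8 Fr 7.8 Fy -1.6 w 0.127 g 26
t 8.22 q 1.227 rad 222.0 Ft 2.5 Fr 8.3 Fy -0.0 w 0.129 g 26
t 8.47 q 1.244 rad 221.9 Ft 1.0 Fr 4.8 Fy -1.0 w 0.127 g 25
t 8.72 q 1.261 rad 221.7 Ft 0.8 Fr 6.3 Fy -1.9 w 0.125 g 26
t 8.97 q 1.279 rad 221.6 Ft 0.8 Fr 6.8 Fy -0.8 w 0.124 g 26
t 9.22 q 1.295 rad 221.5 Ft 1.7 Fr 5.7 Fy -2.6 w 0.127 g 26
```

```bash
python3 -m crank '0 2 0.5 0.5 0;0 2 0.5 1 0' >/dev/null; python3 chk.py 4.5 && python3 -m crank '0 1.5 0 0.5 0;0 2 0.5 1 0' >/dev/null && python3 chk.py 4.5 && python3 -m crank '0 2 0 0.5 0;0 2 0.5 0.5 0' >/dev/null && python3 chk.py 4.5 && python3 -m crank '0 1.5 0 0.5 0;0 2 0.5 0.5 0' >/dev/null && python3 chk.py 4.5 && python3 -m crank '0 2 0 0.5 0;0 2 0.5 0.5 0' >/dev/null && python3 chk.py 4.5 && python3 -m crank '0 2 0.5 0.5 0;0 1.5 0 0.5 0' >/dev/null && python3 chk.py 4.5 && python3 -m crank '0 2 0.5 0.5 0;0 2 0 0 0' >/dev/null && python3 chk.py 4.5 && python3 -m crank '0 2 0.5 0.5 0;0 2 0 0 0' >/dev/null && python3 chk.py 4.5 && python3 -m crank '0 2 0.5 0.5 0;0 1.5 0 0 0' >/dev/null && python3 chk.py 4.5 && python3 -m crank '0 2 0.5 0.5 0;0 2 0 0 0' >/dev/null && python3 chk.py 4.5
```

```text
t 9.47 q 1.313 rad 221.6 Ft 1.1 Fr 1.1 Fy -5.4 w 0.127 g 25
t 9.72 q 1.329 rad 221.7 Ft 0.6 Fr 2.3 Fy -6.1 w 0.130 g 25
t 9.97 q 1.345 rad 221.7 Ft 3.7 Fr 1.6 Fy -5.9 w 0.128 g 25
t 10.22 q 1.355 rad 221.8 Ft 7.4 Fr 2.9 Fy -6.9 w 0.126 g 25
STOP
```

```bash
python3 -m crank '0 -2 -0.5 -0.5 0;0 -2 0 -0.5 0' >/dev/null; python3 chk.py; python3 -m crank '0 -2 -0.5 -0.5 0;0 -2 0 -0.5 0' >/dev/null; python3 chk.py; python3 -m crank '0 -1.5 -0.5 -0.5 0' >/dev/null; python3 chk.py; python3 -m crank '0 0 0 0 0' >/dev/null; python3 chk.py
```

```text
t 10.47 q 1.342 rad 221.8 Ft 2.4 Fr -0.2 Fy -6.0 w 0.129 g 25
t 10.72 q 1.327 rad 221.8 Ft 0.5 Fr 0.0 Fy -6.4 w 0.131 g 25
t 10.85 q 1.320 rad 221.9 Ft 0.6 Fr 0.3 Fy -4.1 w 0.126 g 25
t 10.97 q 1.320 rad 221.8 Ft 0.6 Fr -0.4 Fy -5.2 w 0.133 g 25
```

```bash
python3 -m crank '0 -1.5 0 -0.5 0;0 0 0 0 0' >/dev/null; python3 chk.py; python3 -m crank '0 -1.5 0 -0.5 0;0 0 0 0 0' >/dev/null; python3 chk.py; python3 -c "
from h import *
a,m=snap('scene');find('scene',['lid_handle','stay_knob','knob_mid'],m);a,m=snap('top');find('top',['lid_handle','stay_knob','knob_mid'],m)"
```

```text
t 11.22 q 1.314 rad 221.9 Ft 1.0 Fr 1.1 Fy -5.7 w 0.129 g 25
t 11.47 q 1.308 rad 221.9 Ft -0.5 Fr 1.3 Fy -5.9 w 0.130 g 25
scene lid_handle 0.71 [605.0, 36.0, 312.0]
scene stay_knob 0.62 [645.0, -98.0, 154.0]
scene knob_mid 0.61 [655.0, -144.0, 151.0]
top stay_knob 0.65 [644.0, -91.0, 154.0]
top knob_mid 0.51 [654.0, -143.0, 153.0]
```

The elbow sits about 10 mm behind the foot–stud line, which matches a locked stay. I'll loosen with the bar still caged, check, then leave upwards.

```bash
python3 -m crank '0.25 0 0 0 0;0.25 0 0 0 0;0.25 0 0 0 0;0.25 0 0 0 0' >/dev/null; python3 chk.py; python3 -m crank '0.4 0 0 0 0;0.4 0 0 0 0;0.4 0 0 0 0' >/dev/null; python3 chk.py; python3 -c "
from h import *
a,m=snap('scene');find('scene',['lid_handle','stay_knob','knob_mid'],m);cv2.imwrite('pics/e.png',a[...,::-1])"
```

```text
t 12.38 q 1.307 rad 222.2 Ft -0.7 Fr 0.6 Fy -0.9 w 0.248 g 0
t 12.75 q 1.307 rad 222.2 Ft -0.7 Fr -0.3 Fy 0.4 w 0.400 g 0
scene lid_handle 0.76 [606.0, 34.0, 314.0]
scene lid_handle 0.31 [571.0, 34.0, 4.0]
scene stay_knob 0.73 [643.0, -96.0, 150.0]
scene knob_mid 0.61 [654.0, -141.0, 151.0]
scene knob_mid 0.51 [698.0, -372.0, 1.0]
```

View pics/e.png

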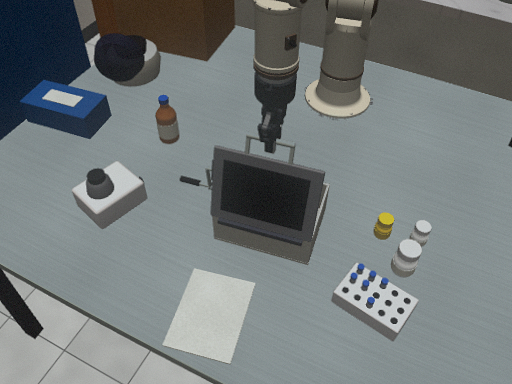

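The lid stands open by itself, its bar at (270,145) inside the loose fingers with no force on the tool. The knob is at (190,181). Next the jar.

```bash
python3 -m crank '0.4 0 0 35 0;0.4 0 0 40 0' >/dev/null; python3 -m crank '0.75 -10 38 -5 10;0.75 -17 38 -12 10;0.75 -17 38 -15 10;0.75 -17 38 -15 10;0.75 -17 38 -18 10;0.75 -17 38 -18 10;0.75 -17 38 -18 10;0.75 -18 38 -18 10;0.75 -18 36 -20 10;0.75 0 0 0 0' 30 >/dev/null; python3 -c "
from h import *
st();a,m=snap('wrist');find('wrist',['jar'],m);cv2.imwrite('pics/f.png',a[...,::-1])"
```

```text
t 14.45 tcp [453.3 382.9 235. ] yawclose 99.2 F [-0.1  0.5  1. ] open 0.751 grip 0.0 q [-0.52  0.38 -0.28  1.7   0.11  1.09  0.89]
wrist jar 0.79 [550.0, 366.0, 3.0]
wrist jar 0.75 [458.0, 377.0, 2.0]
wrist jar 0.58 [476.0, 296.0, -1.0]
```

View pics/f.png

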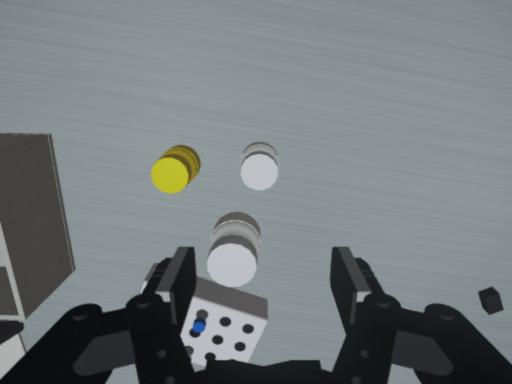

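The wrist view shows the small white jar at (259,165), with the larger one at (233,250) and the yellow at (175,170).

```bash
python3 -m crank '0.72 3 -3.5 -55 0;0.72 2 -2 -55 0;0.72 0 0 -50 0;0.72 0 0 -35 0;0.72 0 0 -15 0;0.72 0 0 0 0' 30; python3 -m crank '0 0 0 0 0;0 0 0 0 0;0 0 0 0 0;0 0 0 0 0;0 0 0 0 0' 30
```

```text
time: 15.3
ee_pos: [0.4628, 0.3732, 0.0267]
tcp_rot: [0.237, -3.132, 0.001]
contact_force: [-0.2, 0.6, 0.2]
gripper_width: 0.717
gripper_force: 0.0
time: 15.92
ee_pos: [0.4637, 0.3758, 0.0293]
tcp_rot: [-0.24, 3.129, 0.004]
contact_force: [-1.1, -0.1, 7.7]
gripper_width: 0.449
gripper_force: 30.0
```

```bash
python3 -m crank '0 0 0 5 0;0 0 0 15 0;0 0 0 40 0;0 0 0 50 0;0 0 0 40 0;0 0 0 5 0' >/dev/null; python3 -c "
from h import *
st()"; python3 -m crank '0 5 -30 0 0;0 8 -44 0 0;0 9 -46 0 0;0 9 -46 0 0;0 9 -46 0 0;0 9 -46 0 0;0 9 -44 0 0;0 7 -34 0 0;0 2 -16 0 0;0 0 0 0 0' >/dev/null;  python3 -c "
from h import *
st();a,m=snap('wrist');find('wrist',['jar','chest'],m);cv2.imwrite('pics/g.png',a[...,::-1])"
```

```text
t 16.68 tcp [464.  375.7 186.4] yawclose 98.8 F [ 0.3 -0.3 -1. ] open 0.452 grip 30.1 q [-0.51  0.43 -0.27  1.74  0.14  0.98  0.88]
t 17.93 tcp [528.6  21.5 181.3] yawclose 98.7 F [-0.2  0.3 -0.2] open 0.451 grip 30.1 q [ 0.03  0.32 -0.14  1.91  0.06  0.92  1.58]
wrist jar 0.83 [526.0, 22.0, 152.0]
```

View pics/g.png

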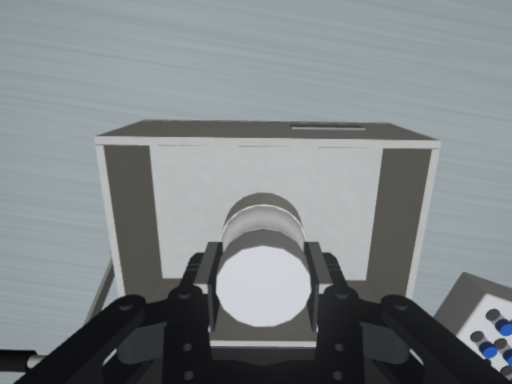

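The jar hangs between the pads at (262,285), over the chest's floor and clear of all walls. I'll lower it.

```bash
python3 -m crank '0 1 0 -30 0;0 1 0 -40 0;0 0 0 -40 0;0 0 0 -20 0;0 0 0 -6 0;0 0 0 0 0' ; python3 -m crank '0 0 0 -3 0;0 0 0 -2 0;0 0 0 0 0'; 
```

```text
time: 18.82
ee_pos: [0.5313, 0.0233, 0.046]
tcp_rot: [-0.243, 3.132, 0.001]
contact_force: [0.1, -0.6, -1.6]
gripper_width: 0.45
gripper_force: 30.1
time: 19.2
ee_pos: [0.5314, 0.0221, 0.0411]
tcp_rot: [-0.24, 3.132, 0.0]
contact_force: [-1.8, -0.4, 0.0]
gripper_width: 0.451
gripper_force: 30.1
```

```bash
python3 -m crank '0 0 0 -2 0;0 0 0 -2 0;0 0 0 0 0'; python3 -m crank '0 0 0 -1 0;0 0 0 -1 0;0 0 0 0 0'
```

```text
time: 19.58
ee_pos: [0.531, 0.0221, 0.0366]
tcp_rot: [0.24, -3.132, -0.0]
contact_force: [-0.0, -0.1, -0.9]
gripper_width: 0.448
gripper_force: 30.1
time: 19.95
ee_pos: [0.5314, 0.0221, 0.0353]
tcp_rot: [-0.24, 3.132, -0.0]
contact_force: [-1.9, -0.1, 3.4]
gripper_width: 0.451
gripper_force: 31.2
```

```bash
python3 -m crank '0.62 0 0 0 0;0.62 0 0 0 0;0.62 0 0 0 0;0.62 0 0 0 0' >/dev/null; python3 -m crank '0.62 0 0 15 0;0.62 0 0 30 0;0.62 0 0 45 0;0.62 0 0 50 0;0.62 0 0 45 0' ; python3 -c "
from h import *
a,m=snap('wrist');find('wrist',['jar'],m);cv2.imwrite('pics/h.png',a[...,::-1])"
```

```text
time: 21.08
ee_pos: [0.5313, 0.0222, 0.2228]
tcp_rot: [-0.24, 3.131, -0.0]
contact_force: [0.2, 0.8, -1.3]
gripper_width: 0.622
gripper_force: 0.0
wrist jar 0.82 [473.0, 295.0, -2.0]
wrist jar 0.69 [528.0, 24.0, 5.0]
```

View pics/h.png

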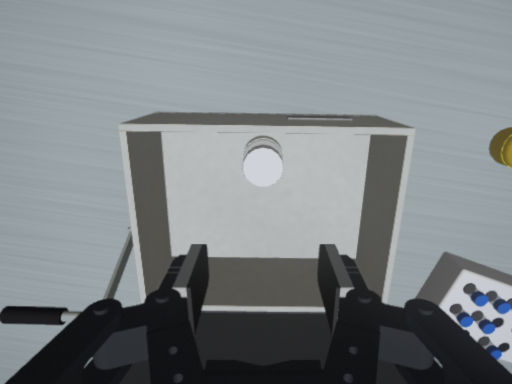

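The jar stands upright at (262,160) in the picture, on the chest's floor and free of the walls. Now over to the knob, going around the front.

```bash
python3 -m crank '0.45 2 -25 3 -10;0.45 2 -36 3 -10;0.45 2 -38 3 -10;0.45 2 -38 3 -10;0.45 2 -38 3 -10;0.45 5 -29 3 -10;0.45 37 12 0 -10;0.45 37 12 0 -10;0.45 34 12 0 -10;0.45 0 0 0 0' >/dev/null; python3 -c "
from h import *
st();a,m=snap('wrist');find('wrist',['knob_mid','stay_knob'],m);cv2.imwrite('pics/i.png',a[...,::-1]);
a,m=snap('scene');find('scene',['knob_mid','stay_knob'],m)
a,m=snap('top');find('top',['knob_mid','stay_knob'],m)"
```

```text
t 22.43 tcp [ 656.  -142.8  236.9] yawclose 9.0 F [-0.8  0.1  0.7] open 0.448 grip 0.0 q [ 0.04  0.5   0.19  1.5  -0.1   1.15  0.41]
scene knob_mid 0.47 [652.0, -142.0, 153.0]
scene knob_mid 0.43 [570.0, 31.0, 1.0]
scene stay_knob 0.7 [646.0, -98.0, 152.0]
scene stay_knob 0.4 [570.0, 34.0, 5.0]
top stay_knob 0.48 [642.0, -90.0, 151.0]
```

View pics/i.png

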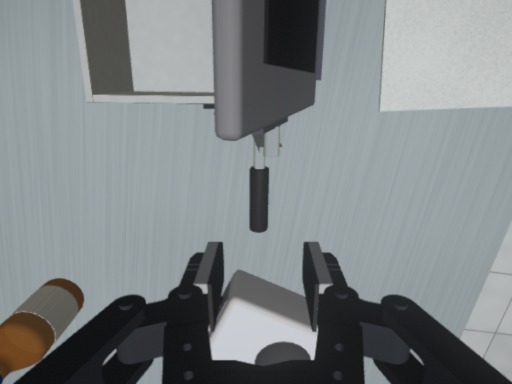

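```bash
python3 -c "
from h import *
m=r.camera_model('wrist');R=np.array(m['R']);t=np.array(m['t']);f=192/np.tan(np.radians(m['fov_y'])/2)
for p in [(260,168),(259,200),(258,231)]:
  d=np.array([(p[0]-m['cx'])/f,(p[1]-m['cy'])/f]);d=d/(1+m['k1']*(d@d));d=R.T@np.array([*d,1]);c=-R.T@t
  for z in (.145,.152,.159): print(p,z,np.round(1e3*(c+d*(z-c[2])/d[2])))"
```

```text
(260, 168) 0.145 [ 648. -126.  145.]
(260, 168) 0.152 [ 648. -124.  152.]
(260, 168) 0.159 [ 647. -122.  159.]
(259, 200) 0.145 [ 651. -151.  145.]
(259, 200) 0.152 [ 650. -148.  152.]
(259, 200) 0.159 [ 650. -146.  159.]
(258, 231) 0.145 [ 654. -177.  145.]
(258, 231) 0.152 [ 653. -173.  152.]
(258, 231) 0.159 [ 653. -170.  159.]
```

```bash
python3 -m crank '0.33 -2.5 -2.5 -20 0;0.33 -3 -2.5 -35 0;0.33 0 0 -35 0;0.33 0 0 -13 0;0.33 0 0 0 0'; python3 -m crank '0 0 0 0 0;0 0 0 0 0;0 0 0 0 0' 25;  python3 -c "
from h import *
st();a,m=snap('scene');find('scene',['knob_mid','stay_knob','lid_handle'],m);cv2.imwrite('pics/j.png',cv2.resize(a[60:270,120:380,::-1],(743,600)))"
```

```text
time: 23.5
ee_pos: [0.6482, -0.1508, 0.1344]
tcp_rot: [-2.044, -2.384, 0.001]
contact_force: [0.9, -0.2, 0.7]
gripper_width: 0.329
gripper_force: 0.0
time: 23.88
ee_pos: [0.65, -0.1509, 0.1364]
tcp_rot: [2.043, 2.383, 0.003]
contact_force: [1.3, 0.4, 2.4]
gripper_width: 0.154
gripper_force: 25.0
t 23.88 tcp [ 650.  -150.9  136.4] yawclose 8.8 F [1.3 0.4 2.4] open 0.154 grip 25.0 q [ 0.06  0.59  0.18  1.6  -0.12  0.95  0.44]
scene knob_mid 0.56 [649.0, -141.0, 155.0]
scene stay_knob 0.44 [641.0, -97.0, 153.0]
scene lid_handle 0.77 [605.0, 34.0, 312.0]
```

View pics/j.png

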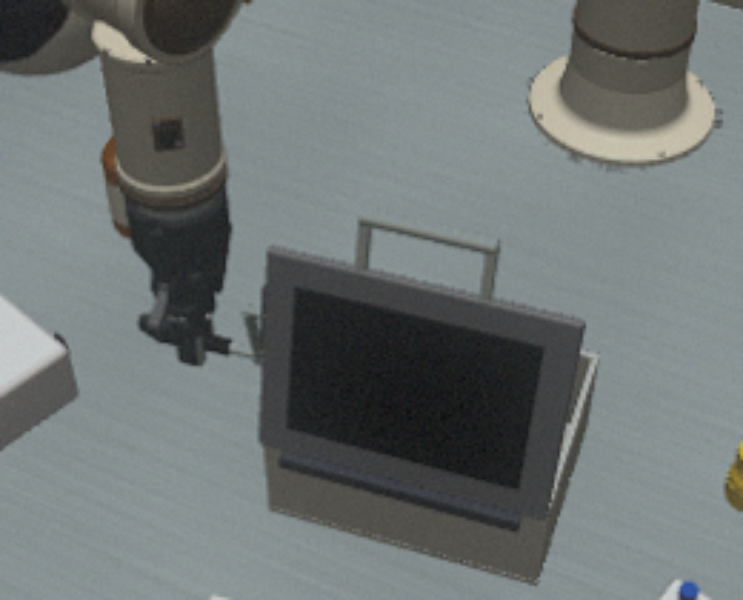

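The knob is held at (190,345) in the crop and the lid is still locked. I'll compute the knob arc and a guard.

```bash
cat > chk2.py <<'E'
import sys; from h import *
s=r.sense(); c=np.radians(8.4); X=np.array([np.cos(c),np.sin(c),0]); H=np.array([.663,.045,.105])
g=s["ee_pos"]+[0,0,.0187]-H; a=g@X*1e3+90-16; b=g[2]*1e3+35; F=s["contact_force"]; th=np.arctan2(b,a)
if th<0: th+=2*np.pi
fx=F@X; n=np.array([np.cos(th),np.sin(th)]); T=np.array([-n[1],n[0]]); f=np.array([fx,F[2]])
print("t %.2f th %.3f rad %.1f Ft(+lid drives) %.1f Fr %.1f Fy %.1f w %.3f g %.0f"%(s["time"],th,np.hypot(a,b),f@T,f@n,F[1],s["gripper_width"],s["gripper_force"]))
if len(sys.argv)>1 and np.hypot(*f)>float(sys.argv[1]): print("STOP"); sys.exit(1)
E
python3 chk2.py; python3 - <<'E'
import numpy as np
from scipy.optimize import brentq
fx=16.;F=np.array([fx,70.])
stud=lambda q,s:np.array([90-s*np.cos(q),105+s*np.sin(q)])
for qs in (1.335,1.345):
    s=brentq(lambda s:np.linalg.norm(stud(qs,s)-F)-155,90,150)
    def el(q,sg):
        v=stud(q,s)-F;d=np.linalg.norm(v);c=(d*d+8100-4225)/(2*90*d);return np.arctan2(v[1],v[0])+sg*np.arccos(min(c,1))
    print(qs,s,"lock th",el(qs-.03,-1),[(q,round(el(q,1),3)) for q in (qs-.03,1.2,1,.8,.6,.4,.2,.1,.05,0)])
c=np.radians(8.4); th=1.20+np.arange(0,45)*.05
P=np.array([[90*np.cos(t)*np.cos(c),90*np.cos(t)*np.sin(c),90*np.sin(t)] for t in th]);P=np.round(P*2)/2;D=np.diff(P,axis=0)
for i in range(0,44,4): print("%.2f"%th[i],';'.join('0 %g %g %g 0'%tuple(d) for d in D[i:i+4]))
E
```

```text
t 24.07 th 1.204 rad 90.9 Ft(+lid drives) -0.4 Fr 6.7 Fy 1.1 w 0.156 g 25
1.335 115.93758820090133 lock th 1.152591538250156 [(1.305, np.float64(1.413)), (1.2, np.float64(1.63)), (1, np.float64(1.934)), (0.8, np.float64(2.203)), (0.6, np.float64(2.459)), (0.4, np.float64(2.712)), (0.2, np.float64(2.97)), (0.1, np.float64(3.104)), (0.05, np.float64(3.173)), (0, np.float64(3.245))]
1.345 115.24053554212526 lock th 1.1443034057073673 [(1.315, np.float64(1.403)), (1.2, np.float64(1.637)), (1, np.float64(1.936)), (0.8, np.float64(2.203)), (0.6, np.float64(2.457)), (0.4, np.float64(2.708)), (0.2, np.float64(2.964)), (0.1, np.float64(3.096)), (0.05, np.float64(3.165)), (0, np.float64(3.235))]
1.20 0 -4.5 -1 1.5 0;0 -4 -0.5 1 0;0 -4.5 -0.5 1.5 0;0 -4.5 -1 0.5 0
1.40 0 -4.5 -0.5 1 0;0 -4 -0.5 0.5 0;0 -4.5 -0.5 0 0;0 -4.5 -1 0 0
1.60 0 -4.5 -0.5 -0.5 0;0 -4.5 -0.5 -0.5 0;0 -4.5 -1 -0.5 0;0 -4 -0.5 -1 0
1.80 0 -4.5 -0.5 -1 0;0 -4.5 -1 -1.5 0;0 -4 -0.5 -1.5 0;0 -4 -0.5 -1.5 0
2.00 0 -4 -0.5 -2 0;0 -4 -0.5 -2.5 0;0 -3.5 -0.5 -2 0;0 -4 -0.5 -2.5 0
2.20 0 -3.5 -1 -3 0;0 -3.5 -0.5 -3 0;0 -3 0 -3 0;0 -3 -0.5 -3 0
2.40 0 -3 -0.5 -3.5 0;0 -3 -0.5 -3.5 0;0 -2.5 -0.5 -4 0;0 -2.5 -0.5 -3.5 0
2.60 0 -2 0 -4 0;0 -2 -0.5 -4 0;0 -2 0 -4 0;0 -1.5 -0.5 -4.5 0
2.80 0 -1.5 0 -4 0;0 -1 -0.5 -4.5 0;0 -1 0 -4.5 0;0 -0.5 0 -4.5 0
3.00 0 -0.5 0 -4.5 0;0 -0.5 0 -4.5 0;0 0 0 -4.5 0;0 0 0 -4.5 0
3.20 0 0.5 0 -4 0;0 0.5 0 -4.5 0;0 1 0 -4.5 0;0 1 0.5 -4.5 0
```

```bash
python3 -m crank '0 -3 -0.5 1.5 0;0 -3 -0.5 1.5 0' >/dev/null; python3 chk2.py 12 && python3 -m crank '0 -4.5 -0.5 1.5 0;0 -4.5 -1 0.5 0' >/dev/null; python3 chk2.py 12 && python3 -m crank '0 -4.5 -0.5 1 0;0 -4 -0.5 0.5 0' >/dev/null; python3 chk2.py 12
```

```text
t 24.32 th 1.286 rad 90.9 Ft(+lid drives) -0.9 Fr 4.3 Fy 0.4 w 0.152 g 25
t 24.57 th 1.393 rad 90.6 Ft(+lid drives) 0.3 Fr 8.1 Fy 1.1 w 0.151 g 25
t 24.82 th 1.496 rad 90.7 Ft(+lid drives) 0.8 Fr 6.9 Fy 0.6 w 0.156 g 25
```

```bash
python3 -m crank '0 -4.5 -0.5 1 0;0 -4.5 -1 0 0' >/dev/null; python3 chk2.py 13 && python3 -m crank '0 -4.5 -0.5 0 0;0 -4.5 -0.5 -0.5 0;0 -4.5 -1 -0.5 0;0 -4 -0.5 -0.5 0' >/dev/null && python3 chk2.py 13 && python3 -m crank '0 -4.5 -0.5 -1 0;0 -4.5 -1 -1.5 0;0 -4 -0.5 -1.5 0;0 -4 -0.5 -1.5 0' >/dev/null && python3 chk2.py 13 && python3 -c "
from h import *
a,m=snap('scene');find('scene',['knob_mid','stay_knob','lid_handle'],m)"
```

```text
t 25.07 th 1.604 rad 90.7 Ft(+lid drives) 0.4 Fr 4.4 Fy 0.7 w 0.154 g 25
t 25.57 th 1.796 rad 90.9 Ft(+lid drives) 1.1 Fr -2.5 Fy 0.1 w 0.151 g 24
t 26.07 th 1.985 rad 91.1 Ft(+lid drives) 1.5 Fr -9.7 Fy 0.9 w 0.155 g 24
scene stay_knob 0.67 [666.0, 44.0, 101.0]
scene stay_knob 0.44 [574.0, -106.0, 150.0]
scene lid_handle 0.64 [538.0, 26.0, 281.0]
```

```bash
python3 -m crank '0 -3 -0.5 -3 0;0 -3.5 -0.5 -3.5 0' >/dev/null; python3 chk2.py 14 && python3 -m crank '0 -3.5 -0.5 -2.5 0;0 -3.5 -0.5 -3 0' >/dev/null && python3 chk2.py 14 && python3 -m crank '0 -3 -0.5 -3 0;0 -3.5 -0.5 -3 0' >/dev/null && python3 chk2.py 13
```

```text
t 26.52 th 2.081 rad 89.7 Ft(+lid drives) 2.9 Fr 7.9 Fy 1.6 w 0.152 g 25
t 26.77 th 2.192 rad 89.5 Ft(+lid drives) 2.2 Fr 8.4 Fy 2.7 w 0.152 g 25
t 27.02 th 2.302 rad 89.3 Ft(+lid drives) 3.0 Fr 8.3 Fy 2.0 w 0.153 g 25
```

```bash
python3 -m crank '0 -3.5 -0.5 -2.5 0;0 -3 -0.5 -3 0' >/dev/null; python3 chk2.py 14 && python3 -m crank '0 -3 -0.5 -3.5 0;0 -3 -0.5 -3.5 0' >/dev/null && python3 chk2.py 14 && python3 -m crank '0 -2.5 -0.5 -4 0;0 -2.5 -0.5 -3.5 0' >/dev/null && python3 chk2.py 13
```

```text
t 27.27 th 2.398 rad 89.4 Ft(+lid drives) 3.4 Fr 5.1 Fy 1.7 w 0.154 g 25
t 27.52 th 2.502 rad 89.4 Ft(+lid drives) 2.5 Fr 3.2 Fy 2.7 w 0.153 g 25
t 27.77 th 2.605 rad 89.2 Ft(+lid drives) 2.5 Fr 2.0 Fy 2.6 w 0.155 g 25
```

```bash
python3 -m crank '0 -2 0 -4 0;0 -2 -0.5 -4 0' >/dev/null; python3 chk2.py 14 && python3 -m crank '0 -1.5 0 -4 0;0 -1.5 -0.5 -4.5 0' >/dev/null && python3 chk2.py 14 && python3 -m crank '0 -1 0 -4 0;0 -1 -0.5 -4.5 0' >/dev/null && python3 chk2.py 13
```

```text
t 28.02 th 2.706 rad 89.1 Ft(+lid drives) 3.6 Fr 3.4 Fy 2.6 w 0.152 g 25
t 28.27 th 2.810 rad 88.9 Ft(+lid drives) 3.5 Fr 3.8 Fy 2.3 w 0.151 g 25
t 28.52 th 2.911 rad 88.7 Ft(+lid drives) 3.6 Fr 4.1 Fy 2.7 w 0.155 g 25
```

```bash
python3 -m crank '0 -1 0 -4.5 0;0 -0.5 0 -4.5 0' >/dev/null; python3 chk2.py 14 && python3 -m crank '0 -0.5 0 -4.5 0;0 -0.5 0 -3 0' >/dev/null && python3 chk2.py 14 && python3 -m crank '0 0 0 -3 0;0 0 0 0 0' >/dev/null && python3 chk2.py 13;  python3 -c "
from h import *
a,m=snap('scene');find('scene',['lid_handle'],m);a,m=snap('top');find('top',['lid_handle'],m)"
```

```text
t 28.77 th 3.014 rad 88.6 Ft(+lid drives) 3.2 Fr 4.3 Fy 2.0 w 0.152 g 25
t 29.02 th 3.099 rad 88.5 Ft(+lid drives) 3.4 Fr 4.4 Fy 2.1 w 0.152 g 25
t 29.27 th 3.134 rad 88.4 Ft(+lid drives) 4.2 Fr 4.5 Fy 2.3 w 0.154 g 25
scene lid_handle 0.65 [438.0, 14.0, 128.0]
top lid_handle 0.69 [444.0, 14.0, 132.0]
```

```bash
python3 -m crank '0 0 0 -2 0;0 0 0 -2 0' >/dev/null; python3 chk2.py 14 && python3 -m crank '0 0 0 -2 0;0 0.5 0 -2 0' >/dev/null && python3 chk2.py 14 && python3 -m crank '0 0 0 -1.5 0;0 0 0 -1.5 0' >/dev/null && python3 chk2.py 13;  python3 -c "
from h import *
a,m=snap('scene');find('scene',['lid_handle'],m);a,m=snap('top');find('top',['lid_handle'],m)"
```

```text
t 29.73 th 3.177 rad 88.4 Ft(+lid drives) 3.3 Fr 4.3 Fy 2.4 w 0.149 g 25
t 29.98 th 3.223 rad 88.3 Ft(+lid drives) 3.1 Fr 5.8 Fy 1.5 w 0.149 g 25
t 30.23 th 3.256 rad 88.3 Ft(+lid drives) 2.5 Fr 5.9 Fy 2.4 w 0.146 g 25
scene lid_handle 0.61 [437.0, 15.0, 113.0]
top lid_handle 0.89 [439.0, 14.0, 113.0]
```

```bash
python3 -m crank '0 0.5 0 -1.5 0;0 0 0 -1 0' >/dev/null; python3 chk2.py 14 && python3 -m crank '0 0 0 -1 0;0 0.5 0 -1 0' >/dev/null && python3 chk2.py 14 && python3 -m crank '0 0 0 -1 0;0 0 0 0 0' >/dev/null && python3 chk2.py 13;  python3 -c "
from h import *
a,m=snap('scene');find('scene',['lid_handle'],m);a,m=snap('top');find('top',['lid_handle'],m)"
```

```text
t 30.68 th 3.285 rad 88.2 Ft(+lid drives) 2.3 Fr 6.1 Fy 3.6 w 0.158 g 25
t 30.93 th 3.309 rad 88.1 Ft(+lid drives) 2.0 Fr 6.0 Fy 2.5 w 0.156 g 25
t 31.18 th 3.320 rad 88.1 Ft(+lid drives) 3.6 Fr 5.5 Fy 1.2 w 0.152 g 25
scene lid_handle 0.59 [440.0, 12.0, 104.0]
top lid_handle 0.6 [443.0, 15.0, 109.0]
top lid_handle 0.35 [572.0, 31.0, 5.0]
```

```bash
python3 -m crank '0 0 0 -1 0;0 0 0 0 0' >/dev/null; python3 chk2.py 14 && python3 -m crank '0 0 0 -1 0;0 0 0 0 0' >/dev/null && python3 chk2.py 14 && python3 -m crank '0 0.5 0 -1 0;0 0 0 0 0' >/dev/null && python3 chk2.py 13;  python3 -c "
from h import *
a,m=snap('scene');find('scene',['lid_handle','knob_mid'],m);a,m=snap('top');find('top',['lid_handle','knob_mid'],m)"
```

```text
t 31.62 th 3.326 rad 88.1 Ft(+lid drives) -0.7 Fr 5.8 Fy 2.7 w 0.150 g 25
t 31.88 th 3.332 rad 88.0 Ft(+lid drives) -5.5 Fr 5.7 Fy 2.9 w 0.154 g 25
t 32.12 th 3.339 rad 87.8 Ft(+lid drives) -10.3 Fr 6.8 Fy 3.8 w 0.149 g 26
scene lid_handle 0.56 [441.0, 14.0, 102.0]
scene lid_handle 0.31 [680.0, 331.0, -1.0]
scene knob_mid 0.53 [532.0, -159.0, 50.0]
top lid_handle 0.96 [444.0, 14.0, 105.0]
top knob_mid 0.48 [529.0, -159.0, 54.0]
```

Ft has reversed sign, so the lid is on its seat. I'll relieve the push, let go and rise.

```bash
python3 -m crank '0 0 0 2 0;0.4 0 0 0 0;0.4 0 0 0 0;0.4 0 0 0 0;0.4 0 0 0 0' >/dev/null; python3 chk2.py;  python3 -m crank '0.4 0 0 15 0;0.4 0 0 30 0;0.4 0 -10 45 0;0.4 0 -20 45 0;0.4 0 -20 45 0;0.4 0 0 0 0' >/dev/null; python3 -c "
from h import *
st();a,m=snap('scene');find('scene',['lid_handle','knob_mid','tube_rack','mixer','reagent','jar'],m);cv2.imwrite('pics/k.png',cv2.resize(a[...,::-1],(800,600)));a,m=snap('top');find('top',['lid_handle','knob_mid','jar'],m)"
```

```text
t 33.05 th 3.328 rad 85.1 Ft(+lid drives) 0.4 Fr 0.4 Fy -0.3 w 0.405 g 0
t 33.80 tcp [ 537.1 -222.   221. ] yawclose 8.6 F [ 0.4  0.2 -0.5] open 0.398 grip 0.0 q [ 0.17  0.35  0.23  1.77 -0.09  1.02  0.57]
scene lid_handle 0.58 [439.0, 12.0, 103.0]
scene knob_mid 0.45 [531.0, -161.0, 51.0]
scene tube_rack 0.73 [681.0, 334.0, 1.0]
scene mixer 0.9 [698.0, -374.0, -2.0]
scene reagent 0.91 [417.0, -382.0, 2.0]
scene jar 0.66 [475.0, 291.0, 0.0]
scene jar 0.63 [552.0, 367.0, -2.0]
top lid_handle 0.98 [441.0, 15.0, 102.0]
top knob_mid 0.71 [530.0, -162.0, 52.0]
top knob_mid 0.66 [662.0, 42.0, 97.0]
top jar 0.96 [553.0, 366.0, 4.0]
top jar 0.51 [474.0, 294.0, 1.0]
```

View pics/k.png

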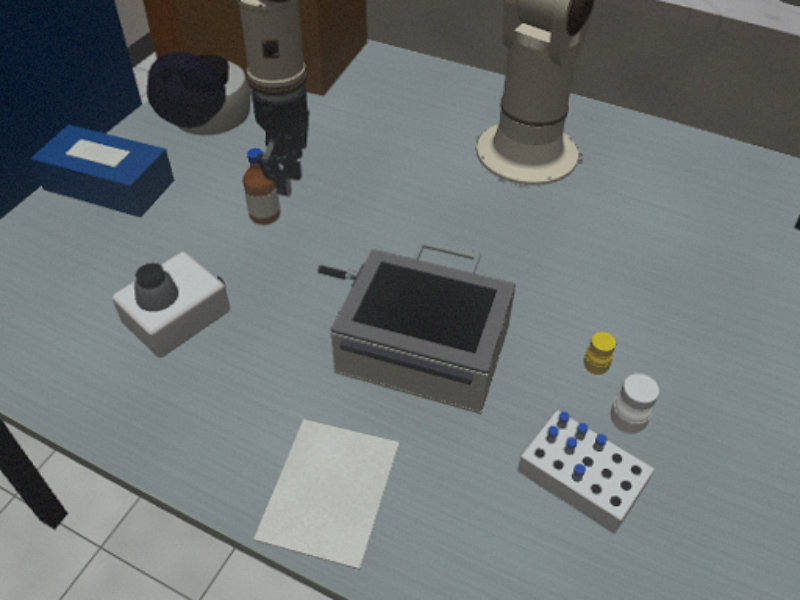

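The lid is shut with its bar at (450,255) and the knob is folded to the front at (335,271). The bystanders and look-alikes are where they were, and the hand is clear in the air.

```bash
python3 -c "
from bench import r
print(r.sign_off())"
```

```text
the job is handed in; nothing more can be done
None
```

The jar stands upright in the chest, the lid was lowered by its stay knob until shut, and everything is released with the bystanders in place; the job was handed in at about 34 s, with no verdict returned.

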